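# Lock the green plate onto the carry board

## Task

Fasten the green plate on the free brass stud of the dark carry board, the way the blue plate beside it is fastened: tilt the plate so that its oblong eye passes the stud's wide head one end first, then level it so that it lies flat on the board under the head and cannot lift straight off, and let go. Leave the yellow plate where it lies.

Things in the scene. Friction and masses are not known exactly. Their poses are not given: they have to be found in the camera images.
- green_grip (a point): Grasp centre of the loose green plate's grip: an upright light-wood block, 28 mm long (x), 12 mm wide (y), its top 46 mm above the plate's underside. The point lies 30 mm above the underside. Axes: x along the plate away from its eye, y across it, z up out of it. Plates start flat on the table, grip end away from the robot; about 80 g.
- green_eye (a point): Centre of the green plate's oblong eye, at underside level; axes as green_grip, which is at [53, 0, 30] mm. The plate spans x -39 to 71, y -26 to 26 mm, 5 mm thick. The eye is a through-hole 54 (x) by 28 (y) mm, corners bevelled 4 mm: the plate's free end is a 12 mm bar (x -39 to -27), the other end solid with the grip.
- free_stud (a point): Foot of the free brass T-stud on the top of the dark, fixed board (18 mm thick); z up, x along the head, away from the robot. Neck 8 mm round; bar head 66 (x) by 14 (y) by 8 mm, underside 26 mm above the board: longer than the eye, so one end must enter first. Board: x -52 to 108, y -190 to 60 mm. A like stud at y -130 holds a blue plate (fixed, grip at x 65).
- yellow_eye (a point): Eye centre, at underside level, of a loose yellow plate of the same shape and size, lying flat on the table beside the green one (the two may change places). To be left alone.

How it is judged (in metres and radians):
At the end, for the whole second after the job is handed in: The green plate lies at rest on the board, level within 10 degrees, its underside within 10 mm of the board, with the free stud's neck standing inside its eye anywhere, so that the stud's head overhangs it; the gripper has let go (x of free_stud in the frame of green_eye between -0.026 and 0.026 m and y of free_stud in the frame of green_eye between -0.013 and 0.013 m and z of green_eye in the frame of free_stud below 0.01 m and angle between green_eye's own z axis and vertical below 0.175 rad and linear speed of green_plate below 0.02 m/s); the robot touches nothing.
It fails at once if the yellow plate is moved more than 20 mm (distance of yellow_eye from where it was at the start of the episode above 0.02 m).
It also fails if it takes over 51 s, if anything falls off the work surface, if the arm or the gripper's body presses on something with over 40 N, if the wrist force passes 120 N, or if a joint passes its speed limit or range.

## Robot

A 6-joint arm with a two-finger parallel gripper is mounted at the origin on the work surface; the furniture and walls round the work are solid. World frame = base frame: x ahead of the robot, y to its left, z up, the work surface at z = 0. Lengths are in mm, angles in rad, forces in N, time in s.
With the tool pointing down it reaches from about 300 to 775 mm from the base axis. Payload 14.6 kg.
Tool frame: the origin (TCP) lies on the mounting face of the last link; the fingertips stand 199 mm ahead of it and the grasp point (between the pads) lies 180 mm ahead of it; z points along the fingers, y is the line along which they close (so a half turn about z gives the same grasp; the last joint's range is limited). The gripper opens to 94 mm and grips with 3 to 60 N. Pads are 16 mm wide; open, the fingers measure 119 mm over their backs; the gripper's body (75 mm by 177 mm) begins 78 mm behind the grasp point.
Start: joints at [1.056, 0.3, 1.521, -0, 1.321, -0.067], TCP at [238.138, 495.763, 404.646] pointing down, gripper open.
Joint ranges: [-3.03, 3.03], [-0.79, 2.21], [0.23, 2.52], [-1.04, 4.18], [0, 3.07], [-2.55, 2.55]. Speed limits (rad/s): [2.22, 2.22, 2.57, 3.14, 3.14, 3.14].

## Interface

Orientations are given as [roll, pitch, yaw] about the fixed x, y, z axes, in that order (R = Rz(yaw) Ry(pitch) Rx(roll)).
In Python, from cell import manip gives the robot as it stands. The module is installed in compiled form; this text tells all that it offers.
- The arm moves only by the shell command python3 -m creep 'ROWS' [FORCE]. ROWS is a JSON object of lists of equal length, an entry for each row: "slide": the shift along the world's x, y, z in cm, a list of three; "turn": the turn about the world's z in rad; "claw": the opening, from 0 (shut) to 1 (fully open). A call has 1 to 8 rows; each row shifts and turns the commanded pose from where the row before left it; what a row does not reach is not made up. A row lasts 1/8 s, in which the tool goes at most 62.5 mm and 10.7 degrees, less where a joint would pass 70% of its speed; a pose out of reach is approached as far as the arm can. A call with a gripper value outside its range is refused whole. The fingers move at their own pace and stop on an object; FORCE is the grip in N (left out, the last holds). Time passes only in rows, so rows that do not move let the fingers close. It gives the time, the measured TCP pose, the force, the opening and the grip force at its end, in the units of the state.
- manip.read_state(): the state, without advancing time (a new reading comes with each control period).
- manip.camera(name): name is "scene" or "side" or "wrist"; returns (picture, depth): 480x640x3 uint8, red, green, blue; 480x640 float32, mm along the optical axis (not along the pixel's ray), 0 where there is no reading.
- manip.calibration(name): a dict with "intrinsics" (3x3 intrinsics, pixels), "k1" (the pictures are not rectified: a ray, as slopes to the right and down, at radius r is drawn at 1 + k1 r^2 times it, then the intrinsics apply), "pose" (4x4, takes a point from camera to world coordinates). Camera axes: x right, y up, looking along -z (the intrinsics and any distortion apply to the point x, -y, -z); pixel columns grow to the right and rows downward; lengths in mm; the calibration is good to about 2 mm. A picture is of the moment at which its call begins: read the wrist's pose just before it. calibration takes no time and is no camera call; for the wrist camera it gives the pose at the moment of the call.
- manip.sign_off(): hands the job in; it is judged then, once.
Trained networks look in the newest picture that a camera, given by its name, has taken for a name from the list of things; names that differ only in an ending like _2 or _b are one class to them, and where a whole thing is asked for, a point or a joint stands for the part that bears it (a point fixed in the world has none). Each returns a list of dicts, best first, with "score" (0 to 1); they miss things now and then, are a little off and sometimes report something else, mostly with a low value. They report only what shows in the picture. A call takes as long as a camera call.
- manip.cut_out(query, camera): "mask" (480x640 bool, what is visible of it) and "position" ([column, row] in pixels, amid what is visible of it).
The state is a dict: "clock": time; "joints": joint angles; "qd": joint speeds; "effort": joint torques, N m; "eef_pos": TCP position; "eef_rot": TCP orientation; "wrist_force": force on the tool from outside, world axes, zero at the start; "moment": the same for the moment, N m; "finger_gap": finger opening in mm; "finger_force": force on a finger pad.
Only numpy, scipy, OpenCV 4.12 (cv2) and the standard library are available. Lean on these libraries where they do the work, as an engineer would, in place of code of your own. Each camera call takes 0.05 s, during which the arm holds its last target. There are 200 camera calls.

## Working session

There is one attempt and no reset: what is moved stays moved. The work goes in short steps, Python scripts to look and compute and a shell command to move; the robot and the scene stay as the last step left them, time stands still between calls to the robot, and variables do not carry over. Pictures are saved under pics/ and viewed, at most 12 in all, crops included, and the job is handed in when it is done.

```bash
mkdir -p pics
cat > h.py <<'E'
import numpy as np, cv2
from cell import manip
def pts(cam, mask, depth, cal=None):
    c=cal or manip.calibration(cam); K=np.array(c["intrinsics"],float)
    v,u=np.nonzero(mask&(depth>0)); d=depth[v,u]
    p=np.stack([u,v],1).astype(np.float64)[:,None]
    n=cv2.undistortPoints(p,K,np.array([c["k1"],0,0,0.]))[:,0]
    P=np.stack([n[:,0]*d,-n[:,1]*d,-d,np.ones_like(d)])
    return (np.array(c["pose"])@P)[:3].T
def save(n,im): cv2.imwrite(f"pics/{n}.png",im[:,:,::-1])
E
python3 - <<'E'
from h import *
s=manip.read_state(); print(s["eef_pos"],s["eef_rot"],s["clock"])
for cam in("scene","side"):
    im,d=manip.camera(cam); save(cam+"0",im)
    print(cam,np.array(manip.calibration(cam)["pose"])[:3,3].round())
    for q in("green_grip","green_eye","free_stud","yellow_eye"):
        for r in manip.cut_out(q,cam)[:2]:
            m=np.asarray(r["mask"],bool); P=pts(cam,m,d)
            print(q,round(r["score"],2),np.round(r["position"]),m.sum(),np.median(P,0).round() if len(P) else None, np.percentile(P,2,0).round() if len(P) else None,np.percentile(P,98,0).round() if len(P) else None)
E
```

```text
[238.13148476 495.73766173 404.07834409] [-3.14043417e+00 -7.23721185e-05  2.69378331e+00] 0.0
scene [ 220. -544.  559.]
green_grip 0.91 [313. 256.] 1237 [472.  99.   6.] [406.  66.   0.] [512. 134.  47.]
green_eye 0.98 [311. 254.] 1175 [473.  99.   6.] [405.  66.   0.] [512. 127.  47.]
free_stud 0.96 [448. 360.] 15628 [ 552. -207.   20.] [ 478. -309.   10.] [643. -68.  54.]
yellow_eye 0.91 [289. 199.] 652 [497. 282.   7.] [425. 260.   2.] [526. 309.  46.]
side [ 323. -568.  601.]
green_grip 0.72 [302. 262.] 1348 [474. 100.   7.] [406.  67.   3.] [509. 124.  47.]
green_eye 0.96 [303. 260.] 1282 [476. 100.   7.] [407.  68.   4.] [510. 123.  48.]
free_stud 0.79 [428. 392.] 20419 [ 557. -206.   20.] [ 480. -309.    9.] [646. -67.  54.]
yellow_eye 0.63 [285. 199.] 942 [492. 284.   8.] [424. 261.   3.] [525. 312.  48.]
```

View pics/scene0.png

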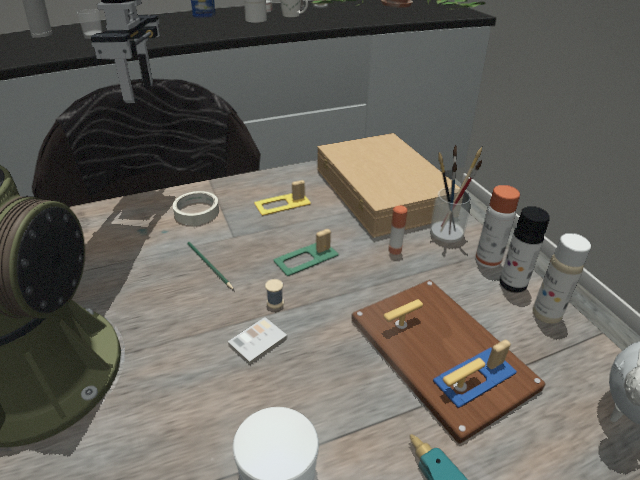

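View pics/side0.png

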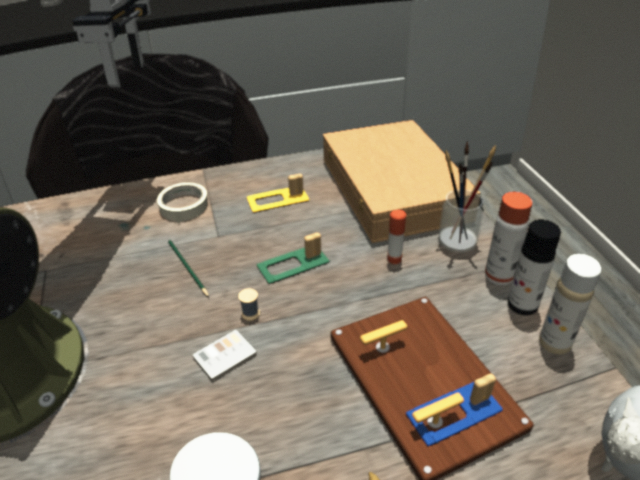

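Run:
```python
from h import *
for cam in("scene","side"):
    im,d=manip.camera(cam)
    g=[np.asarray(manip.cut_out(q,cam)[0]["mask"],bool) for q in("green_grip","free_stud")]
    k=np.ones((3,3),np.uint8)
    P=pts(cam,g[0],d)
    pl=P[P[:,2]<12]; r=cv2.minAreaRect(pl[:,:2].astype(np.float32)); print(cam,"plate",r)
    b=P[P[:,2]>28]; print(" block",b.mean(0).round(1),np.percentile(b,[3,97],0).round(1))
    P=pts(cam,g[1],d); b=P[P[:,2]<24]; r=cv2.minAreaRect(b[:,:2].astype(np.float32)); print(" board",r,np.median(b[:,2]))
    # board edges: median side lines by percentiles in rotated frame
    h=P[(P[:,2]>42)&(P[:,2]<60)]; l,c=cv2.kmeans(h[:,:2].astype(np.float32),2,None,(3,50,.1),3,cv2.KMEANS_PP_CENTERS)[1:]
    for i in(0,1):
        q=h[l[:,0]==i]; print(" head",c[i],np.median(q[:,2]),cv2.minAreaRect(q[:,:2].astype(np.float32)))
```

```text
scene plate ((466.5179748535156, 114.71734619140625), (134.5636749267578, 83.9425277709961), 12.774264335632324)
 block [492.9 101.4  40.2] [[481.2  97.6  28.8]
 [506.  107.9  47.8]]
 board ((570.14208984375, -174.78976440429688), (177.20387268066406, 264.7397766113281), 8.269515037536621) 19.49159607047818
 head [ 525.482   -124.09324] 53.232303178105724 ((527.1871337890625, -122.6446304321289), (66.01275634765625, 15.44645881652832), 7.793420314788818)
 head [ 557.5183  -250.80621] 53.227651665053656 ((566.8373413085938, -248.28555297851562), (110.05413055419922, 14.584773063659668), 7.853784561157227)
side plate ((465.1003112792969, 115.00279235839844), (130.40335083007812, 85.23595428466797), 11.742300987243652)
 block [492.8 102.2  40.4] [[480.2  97.5  28.6]
 [506.5 109.3  49. ]]
 board ((569.1641235351562, -175.605224609375), (174.01014709472656, 266.048583984375), 8.030314445495605) 19.276919906773685
 head [ 558.21387 -251.78033] 52.639161237640906 ((567.5009155273438, -248.53944396972656), (112.06450653076172, 14.460065841674805), 8.125959396362305)
 head [ 526.2484   -125.113106] 52.43276983717533 ((527.1453857421875, -123.34778594970703), (66.92691040039062, 15.609440803527832), 8.989789962768555)
```

```bash
python3 -m creep '{"slide":[[3.1,-4.8,-0.5],[3.1,-4.8,-0.5],[3.1,-4.8,-0.5],[3.1,-4.8,-0.5],[3.1,-4.8,0],[3.1,-4.8,0],[3.1,-4.8,0],[3.1,-4.8,0]],"turn":[0.1,0.1,0.1,0.1,0.1,0.1,0,0],"claw":[1,1,1,1,1,1,1,1]}' 20
python3 - <<'E'
from h import *
cal=manip.calibration("wrist"); s=manip.read_state(); print(s["eef_pos"],s["eef_rot"],s["joints"])
im,d=manip.camera("wrist"); save("w1",im)
hsv=cv2.cvtColor(im,cv2.COLOR_RGB2HSV)
r=manip.cut_out("green_grip","wrist"); print([(x["score"],x["position"]) for x in r])
if r:
    m=np.asarray(r[0]["mask"],bool); P=pts("wrist",m,d,cal)
    pl=P[(P[:,2]<14)]; print(cv2.minAreaRect(pl[:,:2].astype(np.float32)),np.median(pl[:,2]))
    b=P[P[:,2]>38]; print(len(b), cv2.minAreaRect(b[:,:2].astype(np.float32)),np.median(b,0))
E
```

```text
clock: 1.8
eef_pos: [486.9, 110.0, 384.9]
eef_rot: [3.142, 0.001, -2.989]
wrist_force: [0.4, 0.3, 0.3]
finger_gap: 94.4
finger_force: 0.0
[486.86113371 109.97138524 384.88893973] [ 3.14155214e+00  5.40877383e-04 -2.98946421e+00] [ 1.48750279e-01  2.04418751e-01  1.68795999e+00  4.46321266e-05
  1.24867318e+00 -1.57418862e+00]
[(0.91, [312.0, 199.1])]
((460.34423828125, 100.76716613769531), (111.40998840332031, 51.9980583190918), 11.195866584777832) 5.5326931431930575
337 ((494.8752746582031, 107.6383285522461), (27.26503562927246, 11.9522123336792), 11.124110221862793) [494.14867022 107.53453442  45.81363884]
```

View pics/w1.png

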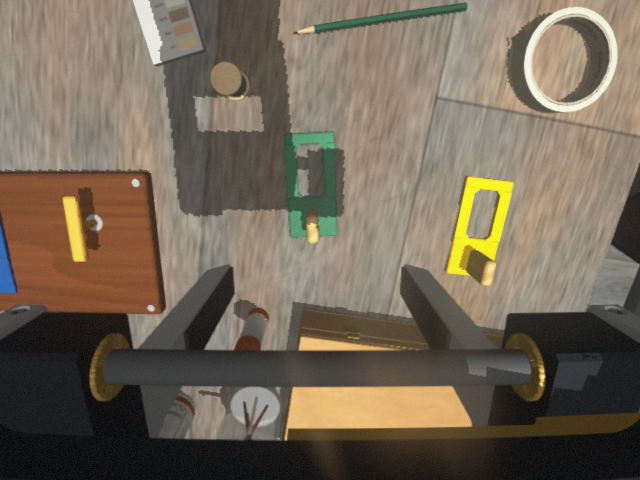

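```bash
python3 -m creep '{"slide":[[0.4,-0.1,-4],[0.4,-0.1,-4],[0.03,0,-4],[0,0,-3.5],[0,0,-2],[0,0,0],[0,0,0],[0,0,0]],"turn":[0.043,0,0,0,0,0,0,0],"claw":[0.5,0.5,0.5,0.5,0.5,0.5,0,0]}' 10
python3 -m creep '{"slide":[[0,0,0],[0,0,0],[0,0,0]],"turn":[0,0,0],"claw":[0,0,0]}' 3
```

```text
clock: 2.9
eef_pos: [494.6, 109.9, 210.7]
eef_rot: [-3.142, 0.002, -2.946]
wrist_force: [0.5, -0.6, 0.7]
finger_gap: 30.6
finger_force: 0.0
clock: 3.28
eef_pos: [494.5, 109.8, 210.0]
eef_rot: [-3.141, 0.001, -2.946]
wrist_force: [-0.8, -1.4, 4.8]
finger_gap: 12.3
finger_force: 3.0
```

```bash
python3 -m creep '{"slide":[[-0.2,0,0.7],[-0.3,-0.05,0.7],[-0.4,-0.1,0.7],[-0.5,-0.1,0.7],[-0.5,-0.1,0.6],[-0.5,-0.1,0.6],[0,0,0],[0,0,0]],"turn":[0,0,0,0,0,0,0,0],"claw":[0,0,0,0,0,0,0,0]}' 3
python3 - <<'E'
from h import *
im,d=manip.camera("scene"); save("s2",cv2.resize(im[180:300,220:380],None,fx=4,fy=4))
cal=manip.calibration("wrist"); im,d=manip.camera("wrist")
m=cv2.inRange(cv2.cvtColor(im,cv2.COLOR_RGB2HSV),(60,80,30),(90,255,255))>0
P=pts("wrist",m,d,cal); t=np.radians(11.2)
P=P[np.hypot(P[:,0]-440,P[:,1]-100)<90]
u=P[:,0]*np.cos(t)+P[:,1]*np.sin(t)
print(len(P)); f=np.polyfit(u,P[:,2],1); print(np.degrees(np.arctan(f[0])), [(round(a),round(np.median(P[abs(u-a)<4,2]),1)) for a in np.arange(u.min(),u.max(),12)if (abs(u-a)<4).any()])
E
```

```text
clock: 4.28
eef_pos: [470.5, 105.3, 249.6]
eef_rot: [-3.142, 0.0, -2.946]
wrist_force: [-0.0, 0.3, -1.0]
finger_gap: 11.8
finger_force: 3.0
9719
0.247166005775701 [(390, np.float64(44.5)), (402, np.float64(44.6)), (414, np.float64(44.7)), (426, np.float64(44.8)), (438, np.float64(44.8)), (450, np.float64(44.9)), (462, np.float64(44.9)), (474, np.float64(44.9)), (486, np.float64(44.8))]
```

View pics/s2.png

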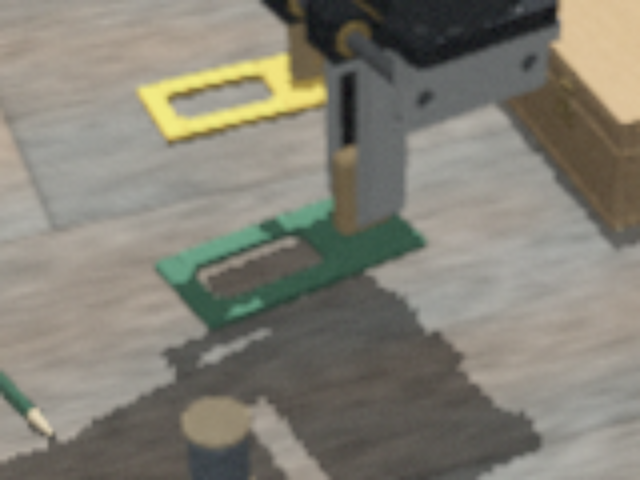

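Run:
```python
from h import *
for cam in("scene","side"):
    im,d=manip.camera(cam); P=pts(cam,np.ones_like(d,bool),d)
    print(cam,"rows x from 520, cols y -320..240 step 40: max z")
    for x in range(520,800,30):
        print(x,[int(max([0,*P[(abs(P[:,0]-x)<15)&(abs(P[:,1]-y)<20),2]])) for y in range(-320,250,40)])
```

```text
scene rows x from 520, cols y -320..240 step 40: max z
520 [22, 54, 55, 22, 22, 55, 23, 4, 185, 350, 248, 249, 3, 3, 1]
550 [21, 27, 56, 22, 22, 55, 22, 20, 5, 3, 3, 3, 3, 3, 2]
580 [21, 27, 56, 24, 21, 22, 22, 21, 4, 4, 4, 3, 4, 3, 4]
610 [19, 27, 68, 25, 22, 21, 22, 23, 4, 97, 97, 66, 66, 66, 66]
640 [14, 26, 25, 22, 21, 21, 21, 19, 5, 97, 96, 67, 66, 67, 66]
670 [4, 20, 17, 4, 4, 3, 4, 4, 5, 4, 3, 66, 67, 67, 66]
700 [84, 4, 5, 4, 4, 4, 4, 5, 5, 176, 173, 66, 67, 67, 67]
730 [108, 4, 4, 115, 108, 152, 151, 152, 129, 161, 158, 88, 67, 68, 67]
760 [105, 3, 4, 153, 152, 152, 154, 153, 153, 179, 173, 172, 66, 67, 68]
790 [3, 4, 4, 152, 152, 152, 152, 152, 151, 3, 183, 66, 67, 67, 67]
side rows x from 520, cols y -320..240 step 40: max z
520 [22, 55, 55, 22, 22, 56, 22, 5, 4, 350, 248, 249, 6, 5, 0]
550 [21, 50, 56, 22, 22, 54, 22, 19, 4, 5, 5, 5, 4, 5, 4]
580 [21, 27, 56, 23, 22, 22, 21, 21, 4, 4, 4, 5, 5, 5, 5]
610 [21, 26, 67, 25, 23, 22, 23, 22, 4, 98, 98, 68, 67, 67, 68]
640 [18, 25, 26, 21, 22, 21, 21, 18, 4, 98, 96, 67, 67, 66, 66]
670 [4, 20, 4, 3, 5, 4, 4, 4, 4, 4, 4, 67, 66, 67, 66]
700 [79, 4, 4, 5, 4, 4, 4, 4, 4, 177, 172, 66, 66, 66, 67]
730 [107, 4, 4, 113, 46, 150, 149, 150, 100, 164, 159, 73, 66, 67, 66]
760 [108, 4, 4, 152, 152, 153, 152, 153, 152, 179, 175, 172, 67, 67, 67]
790 [0, 4, 4, 153, 152, 151, 151, 152, 152, 4, 181, 66, 67, 67, 68]
```

```bash
python3 -m creep '{"slide":[[0,0,2],[0,0,3],[2,-2.6,3],[3,-4,0],[3,-4,0],[3,-4,0],[3,-4,0],[2.35,-2.73,0]],"turn":[0,0,0,-0.026,-0.026,0,0,0],"claw":[0,0,0,0,0,0,0,0]}' 15
python3 -m creep '{"slide":[[0,0,0],[0,0,-2],[0,0,-2],[0,0,-1]],"turn":[0,0,0,0],"claw":[0,0,0,0]}'
python3 - <<'E'
from h import *
cal=manip.calibration("wrist"); s=manip.read_state(); e=s["eef_pos"]; print(e)
im,d=manip.camera("wrist"); save("w2",im)
hsv=cv2.cvtColor(im,cv2.COLOR_RGB2HSV)
m=cv2.inRange(hsv,(60,80,30),(90,255,255))>0; P=pts("wrist",m,d,cal); P=P[np.hypot(P[:,0]-e[0],P[:,1]-e[1])<140]
print("plate",cv2.minAreaRect(P[:,:2].astype(np.float32)),np.percentile(P[:,2],[5,50,95]))
m=cv2.inRange(hsv,(18,90,90),(32,255,255))>0; P=pts("wrist",m,d,cal); P=P[(P[:,2]>44)&(P[:,2]<60)&(np.hypot(P[:,0]-526,P[:,1]+123)<45)]
print("head",len(P), P.size and cv2.minAreaRect(P[:,:2].astype(np.float32)))
E
```

```text
clock: 5.48
eef_pos: [634.8, -109.9, 329.1]
eef_rot: [3.141, -0.0, -2.999]
wrist_force: [-0.3, 0.9, -0.4]
finger_gap: 11.9
finger_force: 15.0
clock: 5.98
eef_pos: [633.6, -107.5, 278.1]
eef_rot: [3.141, -0.002, -2.998]
wrist_force: [-0.1, -0.0, -1.5]
finger_gap: 11.6
finger_force: 15.0
[ 633.61390063 -107.47274937  278.10072074]
plate ((588.7833862304688, -112.5423583984375), (98.62249755859375, 62.15114974975586), 16.650964736938477) [72.30240396 73.41153738 74.51197186]
head 2304 ((528.289306640625, -120.34815216064453), (65.38316345214844, 13.69504165649414), 7.8133721351623535)
```

View pics/w2.png

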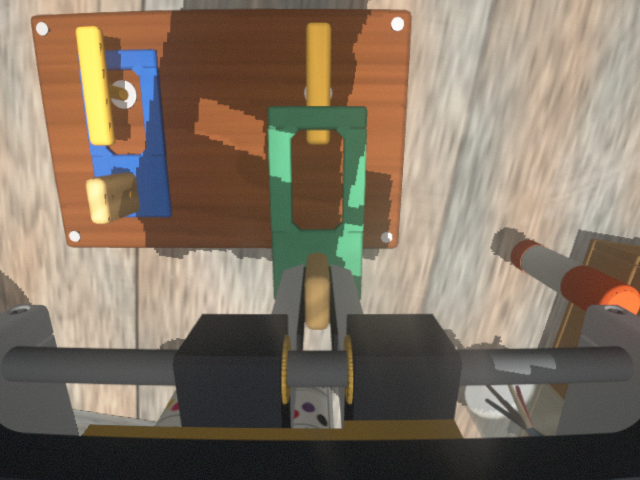

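```bash
python3 -m creep '{"slide":[[1.32,0.31,0],[1.32,0.31,0],[0,0,0],[0,0,-2.1],[0,0,-2.1],[0,0,0],[-1.24,-0.18,0],[-1.24,-0.18,0]],"turn":[0,0,0,0,0,0,0,0],"claw":[0,0,0,0,0,0,0,0]}' 15
python3 -m creep '{"slide":[[0,0,0],[0,0,0]],"turn":[0,0],"claw":[0,0]}' 5
python3 - <<'E'
from h import *
cal=manip.calibration("wrist"); s=manip.read_state(); e=s["eef_pos"]; print(e)
im,d=manip.camera("wrist"); im2,_=manip.camera("scene")
save("w3",np.hstack([cv2.resize(im,(400,300)),cv2.resize(im2[260:420,330:540],(400,300))]))
E
```

```text
clock: 7.02
eef_pos: [635.2, -105.5, 237.8]
eef_rot: [-3.142, 0.0, -2.998]
wrist_force: [0.4, -0.6, -1.2]
finger_gap: 11.8
finger_force: 15.0
clock: 7.28
eef_pos: [635.9, -105.4, 238.0]
eef_rot: [-3.141, 0.001, -2.998]
wrist_force: [0.6, -0.6, -0.9]
finger_gap: 12.3
finger_force: 5.0
[ 635.89351571 -105.42922764  237.9881826 ]
```

View pics/w3.png

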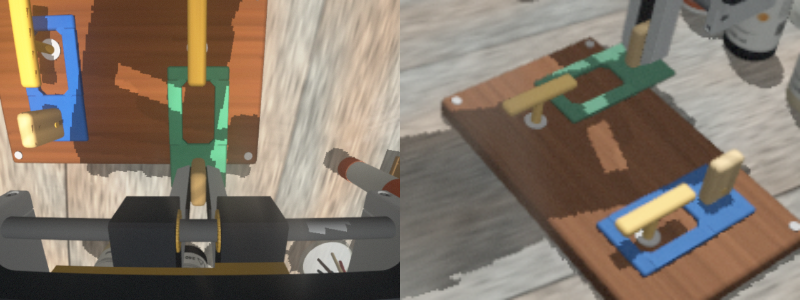

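The bar sits under the far end of the free stud's head (wrist view: bar at rows 68–80, head end at row 85). Next I lift so that the head tilts the plate.

```bash
python3 -m creep '{"slide":[[0,0,1.2],[-0.25,-0.04,0.65],[-0.35,-0.05,0.65],[-0.4,-0.06,0.65],[-0.5,-0.07,0.65],[-0.55,-0.08,0.65],[-0.6,-0.09,0.65],[0,0,0]],"turn":[0,0,0,0,0,0,0,0],"claw":[0,0,0,0,0,0,0,0]}' 5
python3 - <<'E'
from h import *
cal=manip.calibration("wrist"); s=manip.read_state(); e=s["eef_pos"]
im,d=manip.camera("wrist"); im2,_=manip.camera("scene")
save("w4",np.hstack([cv2.resize(im,(400,300)),cv2.resize(im2[260:420,330:540],(400,300))]))
m=cv2.inRange(cv2.cvtColor(im,cv2.COLOR_RGB2HSV),(60,80,30),(90,255,255))>0
P=pts("wrist",m,d,cal); P=P[(np.hypot(P[:,0]-e[0],P[:,1]-e[1])<120)&(P[:,2]>20)]
u=(P[:,0]-e[0])*.99+(P[:,1]-e[1])*.143
f=np.polyfit(u,P[:,2],1); print(len(P),np.degrees(np.arctan(f[0])),f[1],np.percentile(u,[1,99]),np.percentile(P[:,2],[1,99]))
E
```

```text
clock: 8.38
eef_pos: [608.7, -109.5, 289.3]
eef_rot: [-3.141, 0.001, -2.999]
wrist_force: [-0.0, -0.0, -1.2]
finger_gap: 12.1
finger_force: 5.0
4417 31.577091739766658 77.35182545196554 [-61.95416687  29.23705682] [39.30885081 94.58426166]
```

View pics/w4.png

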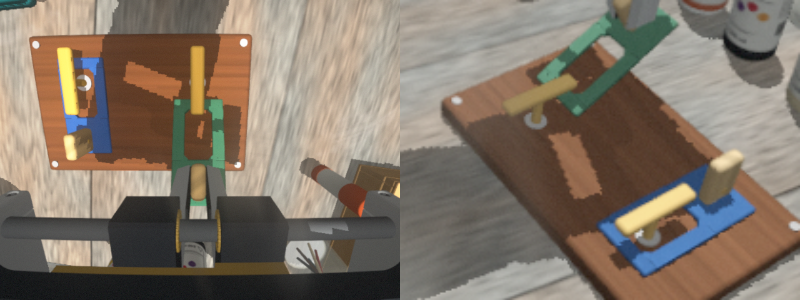

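```bash
python3 -m creep '{"slide":[[0,0,0],[0,0,0],[1.24,0.18,0],[1.24,0.18,0],[0,0,2.25],[0,0,2.25],[0,0,0]],"turn":[0,0,0,0,0,0,0],"claw":[0,0,0,0,0,0,0]}' 25
python3 -m creep '{"slide":[[-1.8,-0.26,0],[-1.8,-0.26,0],[-1.8,-0.24,0],[-1.8,-0.24,0],[-1.8,-0.24,0],[0,0,0],[0,0,0]],"turn":[0,0,0,0,0,0,0],"claw":[0,0,0,0,0,0,0]}' 25
python3 - <<'E'
from h import *
cal=manip.calibration("wrist"); s=manip.read_state(); e=s["eef_pos"]
im,d=manip.camera("wrist"); im2,_=manip.camera("scene")
save("w5",np.hstack([cv2.resize(im,(400,300)),cv2.resize(im2[260:420,330:540],(400,300))]))
hsv=cv2.cvtColor(im,cv2.COLOR_RGB2HSV)
m=cv2.inRange(hsv,(60,80,30),(90,255,255))>0
P=pts("wrist",m,d,cal); P=P[(np.hypot(P[:,0]-e[0],P[:,1]-e[1])<120)&(P[:,2]>20)]
u=(P[:,0]-e[0])*.99+(P[:,1]-e[1])*.143; v=-(P[:,0]-e[0])*.143+(P[:,1]-e[1])*.99
f=np.polyfit(u,P[:,2],1); print(e,len(P),np.degrees(np.arctan(f[0])),f[1],np.percentile(u,[1,99]),np.percentile(v,[1,99]),np.percentile(P[:,2],[1,99]))
m=cv2.inRange(hsv,(18,90,90),(32,255,255))>0; P=pts("wrist",m,d,cal); P=P[(P[:,2]>44)&(P[:,2]<60)&(np.hypot(P[:,0]-526,P[:,1]+123)<45)]
print("head",len(P), P.size and cv2.minAreaRect(P[:,:2].astype(np.float32)))
E
```

```text
clock: 9.35
eef_pos: [634.0, -105.7, 335.0]
eef_rot: [-3.141, 0.003, -2.998]
wrist_force: [0.6, -0.1, -1.0]
finger_gap: 11.7
finger_force: 25.0
clock: 10.22
eef_pos: [544.3, -118.1, 333.2]
eef_rot: [3.141, -0.0, -2.998]
wrist_force: [-0.1, -0.6, -1.5]
finger_gap: 11.6
finger_force: 25.0
[ 544.29575562 -118.08572886  333.24680409] 4175 31.612255231974636 121.52946077396658 [-62.19140041  28.93978566] [-23.26341326  26.63193054] [ 83.08759045 138.47914768]
head 1371 ((527.0026245117188, -120.96803283691406), (62.350887298583984, 13.625630378723145), 8.399651527404785)
```

View pics/w5.png

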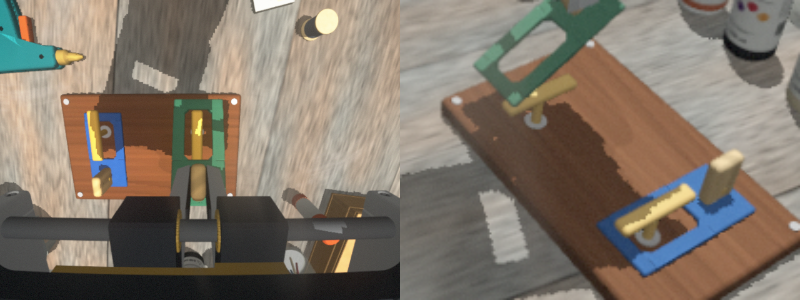

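```bash
python3 -m creep '{"slide":[[-0.4,-0.06,0],[0,0,-1],[0,0,-1],[0,0,-1],[0,0,-1],[0,0,-1],[0,0,-0.3],[0,0,0]],"turn":[0,0,0,0,0,0,0,0],"claw":[0,0,0,0,0,0,0,0]}' 25
python3 - <<'E'
from h import *
im,d=manip.camera("wrist"); im2,_=manip.camera("scene")
save("w6",np.hstack([cv2.resize(im,(400,300)),cv2.resize(im2[260:420,330:540],(400,300))]))
E
```

```text
clock: 11.32
eef_pos: [539.9, -118.8, 280.5]
eef_rot: [3.142, -0.0, -2.998]
wrist_force: [-0.6, 0.2, -1.1]
finger_gap: 11.9
finger_force: 25.0
```

View pics/w6.png

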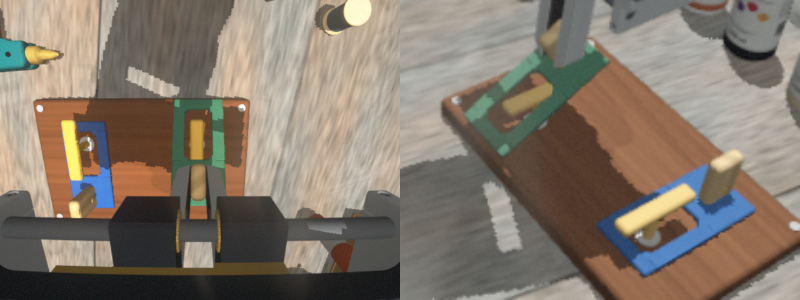

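```bash
python3 -m creep '{"slide":[[0.8,0.12,0],[0.8,0.12,0],[0.8,0.12,0],[0.8,0.1,0],[0,0,0],[0,0,0]],"turn":[0,0,0,0,0,0],"claw":[0,0,0,0,0,0]}' 25
python3 - <<'E'
from h import *
print(manip.read_state()["wrist_force"])
im,d=manip.camera("wrist"); im2,_=manip.camera("scene")
save("w7",np.hstack([cv2.resize(im,(400,300)),cv2.resize(im2[260:420,330:540],(400,300))]))
E
```

```text
clock: 12.18
eef_pos: [571.8, -114.1, 280.5]
eef_rot: [3.141, -0.0, -2.998]
wrist_force: [-1.0, -1.2, -1.0]
finger_gap: 12.2
finger_force: 25.0
[-0.96993017 -1.2281061  -0.95789717]
```

View pics/w7.png

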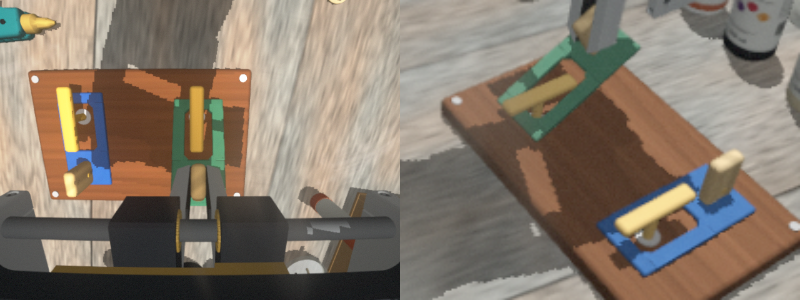

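```bash
python3 -m creep '{"slide":[[0,0,-0.4],[0.1,0,-0.4],[0.72,0.1,-0.7],[0.62,0.09,-0.7],[0.52,0.07,-0.75],[0.4,0.06,-0.75],[0.3,0.05,-0.75],[0.25,0.03,-0.75]],"turn":[0,0,0,0,0,0,0,0],"claw":[0,0,0,0,0,0,0,0]}' 5
python3 - <<'E'
from h import *
im,d=manip.camera("wrist"); im2,_=manip.camera("scene")
save("w8",np.hstack([cv2.resize(im,(400,300)),cv2.resize(im2[260:420,330:540],(400,300))]))
E
```

```text
clock: 13.28
eef_pos: [601.1, -110.1, 228.3]
eef_rot: [3.142, 0.0, -2.998]
wrist_force: [-1.9, 2.0, 7.1]
finger_gap: 12.1
finger_force: 5.0
```

View pics/w8.png

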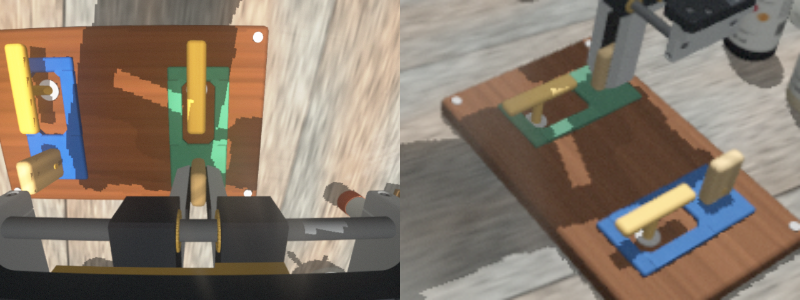

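```bash
python3 -m creep '{"slide":[[-0.5,-0.07,0],[-0.4,-0.06,0],[0,0,0],[0,0,0],[0,0,0],[0,0,0],[0,0,0],[0,0,2]],"turn":[0,0,0,0,0,0,0,0],"claw":[0,0,0,0.5,0.5,0.5,0.5,0.5]}' 5
python3 -m creep '{"slide":[[0,0,3],[0,0,4],[0,0,4],[0,0,0],[0,0,0]],"turn":[0,0,0,0,0],"claw":[0.5,0.5,0.5,0.5,0.5]}'
python3 - <<'E'
from h import *
cal=manip.calibration("wrist"); im,d=manip.camera("wrist"); im2,_=manip.camera("scene")
save("w9",np.hstack([cv2.resize(im,(400,300)),cv2.resize(im2[260:420,330:540],(400,300))]))
hsv=cv2.cvtColor(im,cv2.COLOR_RGB2HSV)
m=cv2.inRange(hsv,(60,80,30),(90,255,255))>0; P=pts("wrist",m,d,cal); P=P[np.hypot(P[:,0]-560,P[:,1]+115)<90]
print("plate",cv2.minAreaRect(P[:,:2].astype(np.float32)),np.percentile(P[:,2],[5,50,95]))
m=cv2.inRange(hsv,(18,90,90),(32,255,255))>0; P=pts("wrist",m,d,cal); P=P[(P[:,2]>44)&(P[:,2]<60)&(np.hypot(P[:,0]-526,P[:,1]+123)<40)]
print("head",len(P), P.size and cv2.minAreaRect(P[:,:2].astype(np.float32)))
E
```

```text
clock: 14.38
eef_pos: [591.7, -111.4, 248.2]
eef_rot: [3.141, -0.003, -2.998]
wrist_force: [1.2, -0.2, -0.3]
finger_gap: 46.8
finger_force: 0.0
clock: 15.0
eef_pos: [591.7, -111.4, 358.7]
eef_rot: [3.142, -0.0, -2.998]
wrist_force: [-0.5, 0.2, -0.8]
finger_gap: 47.1
finger_force: 0.0
plate ((556.0079345703125, -118.98037719726562), (107.99763488769531, 58.55331802368164), 7.938814640045166) [22.41129338 23.56246737 24.78305687]
head 1341 ((528.9956665039062, -120.26490020751953), (64.69349670410156, 13.488265991210938), 7.834996700286865)
```

View pics/w9.png

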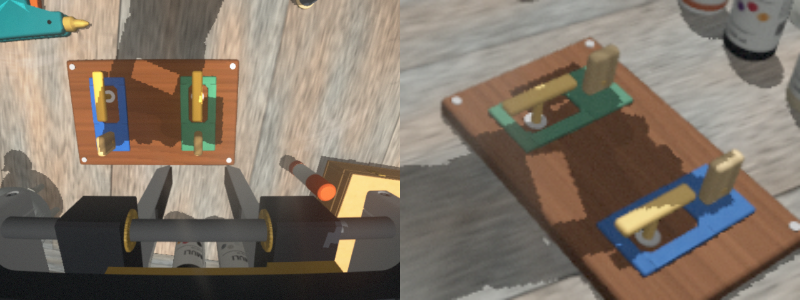

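The plate lies flat: its top is at z ≈ 23.5 mm, against 23 mm expected. The eye centre is about 11 mm from the stud along x and within a few mm across it. The gripper is clear, so I'm handing in.

```bash
python3 -c "
from cell import manip
print(manip.sign_off())"
```

```text
the job is handed in; nothing more can be done
None
```

The green plate lies flat on the board under the free stud's head, let go, with the yellow plate never touched; I handed the job in at about 15 s of robot time, and no verdict was shown.

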